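# Set the counter lamp over the strawberry tartlet

## Task

The counter lamp should light the strawberry tartlet. Squeeze its spring button flush, slide the white sleeve along the boom until the button pops out again in the hole that puts the brass shade over the strawberry tartlet, without ever forcing the sleeve hard against the button, and then press the white switch on top of the post to turn the lamp on. Leave the tartlets and everything else on the counter where they are.

Things in the scene. Friction and masses are not known exactly. Their poses are not given: they have to be found in the camera images.
- lamp: the lamp's fixed stand: dark round foot 150 mm wide, brass post, and on it a level square aluminium tube 26 mm wide, axis 235 mm above the foot's underside, reaching 204 mm out from the post. Origin: centre of the foot's underside (it stands on the 14 mm slatted deck), on the post's axis; y points out from the post along the boom, x to the side the button is on, z up
- sleeve: white square sleeve, 32 mm wide, 2 mm wall, sliding along the lamp's y on the aluminium tube with about 2 N of friction once the button is in; a brass shade 86 mm wide hangs under its outer end, reaching 88 mm below the axis. Origin: on the boom's axis above the shade's centre; axes as the lamp's. It spans 194 mm inward (to the post) to 25 mm outward of the origin
- start_hole (a point): centre of the sleeve's middle hole, on the outside of the sleeve's +x face, where the button stands at the start; it moves with the sleeve. Three round holes of 11.6 mm lie in a row along the sleeve, 40 to 80 mm apart (spacings unequal). Sliding the sleeve outward (lamp's +y) brings the inner hole to the button, inward (-y) the outer hole; 4 to 6 mm past those are end stops
- button: red 10 mm pin, round dome, 150 mm out from the post, poking out sideways (lamp's +x) through the sleeve. Origin: top of the dome, 3.5 mm proud of the sleeve (19.5 mm from the boom's axis) when out. Goes in along -x: 1.3 N to start, 3.5 N flush. Half in, it still locks; flush, some 10 N along the boom slip it under; in the next hole it springs out and locks, 1 mm play. Over 15 N of sleeve on button is too hard
- switch: white round push switch, 22 mm wide, on top of the post. Origin on its axis, 17 mm below its top face. It goes down 5 mm (1.5 N rising to 5 N) and springs back; pushing it down 3 mm or more turns the lamp on
- strawberry_tartlet: red strawberry tartlet, 70 mm across, on a sand-coloured plate 86 mm across, about 38 mm high with its fruit; one of two tartlets under the boom, each standing roughly (within 20 mm) under one of the shade's two other locked places. Origin: centre of the plate's underside, z up
- grape_tartlet: green grape tartlet of the same size and plate, the other one under the boom. Origin: centre of the plate's underside
- lemon_tartlet: yellow tartlet of the same size, bystander, origin under its plate's centre
- fig_tart: large fig tart on a dark plate 226 mm across, bystander, origin under its plate's centre
- ticket_holder: small wooden block with an upright blank card, 60 mm wide and 50 mm high, bystander
- pistachio_jar: green glass jar 68 mm across and 100 mm high, bystander
- plate_stack: stack of sand-coloured plates 170 mm across and 55 mm high, bystander

How it is judged:
On the way, in this order (a step that is already met when the one before it is completed fails the run):
1. the button is squeezed in until it is flush with the sleeve's side (to within 1 mm) (x of button in the frame of lamp below 0.017 m), for 0.1 s.
2. the button has popped out again in the hole that puts the shade over the strawberry tartlet (out to within 1.3 mm, shade centre within 22 mm of the tartlet's, seen from above) (x of button in the frame of lamp above 0.0182 m and horizontal distance between sleeve and strawberry_tartlet below 0.022 m), for 0.2 s.
3. the switch on the post is pushed down at least 3 mm (z of switch in the frame of lamp below 0.257 m), for 0.05 s.
At the end, for the whole second after the job is handed in: the button stands out of a hole of the sleeve again (to within 1.3 mm of fully out), the shade's centre is within 22 mm of the strawberry tartlet's centre seen from above, the sleeve is at rest, and the strawberry and grape tartlets are within 10 mm of where they stood (all of step 2 and linear speed of sleeve below 0.01 m/s and distance of each of strawberry_tartlet, grape_tartlet from where it was at the start of the episode below 0.01 m); the robot touches nothing.
It fails at once if the sleeve is forced against the button with more than 15 N (contact force between sleeve and button above 15 N).
It fails at once if the switch is hit or pressed with more than 25 N (contact force between anything else and switch above 25 N).
It fails at once if the strawberry or the grape tartlet is pushed more than 10 mm (distance of any of strawberry_tartlet, grape_tartlet from where it was at the start of the episode above 0.01 m).
It fails at once if another loose thing on the counter (lemon tartlet, fig tart, ticket holder, jar, plate stack) is pushed more than 20 mm (distance of any of lemon_tartlet, fig_tart, ticket_holder, pistachio_jar, plate_stack from where it was at the start of the episode above 0.02 m).
It also fails if it takes over 48 s, if anything falls off the work surface, if the arm or the gripper's body presses on something with over 40 N, if the wrist force passes 120 N, or if a joint passes its speed limit or range.

## Robot

A 6-joint arm with a two-finger parallel gripper is mounted at the origin on the work surface. World frame = base frame: x ahead of the robot, y to its left, z up, the work surface at z = 0. Lengths are in m, angles in rad, forces in N, time in s.
With the tool pointing down it reaches from about 0.4 to 0.825 m from the base axis. Payload 7 kg.
Tool frame: the origin (TCP) lies midway between the tips of the shut fingers; the grasp point (between the pads) lies 19 mm behind it; z points along the fingers, x is the direction in which the jaws open and shut, and the axes are right-handed (so a half turn about z gives the same grasp; the last joint's range is limited). The gripper opens to 88 mm and grips with 3 to 60 N. Pads are 19 mm wide; open, the fingers measure 130 mm over their backs; the gripper's body (78 mm by 193 mm) begins 47 mm behind the grasp point.
Start: joints at [-0.84, 0.359, 0.012, 0, -1.224, -0.288], TCP at [0.289, -0.61, 0.227] pointing down, gripper open.
Joint ranges: [-3.07, 3.07], [-1.43, 2.12], [-1.02, 1.25], [-3.03, 1.67], [-3.05, -0], [-3.03, 3.03]. Speed limits (rad/s): [2.39, 2.39, 3.01, 3.14, 3.14, 3.14].

## Interface

Orientations are given as [roll, pitch, yaw] about the fixed x, y, z axes, in that order (R = Rz(yaw) Ry(pitch) Rx(roll)).
In Python, from station import arm, viewer, ticket gives the robot as it stands. The module is installed in compiled form; this text tells all that it offers.
- The arm moves only by the tool step_arm, never from a script. Its argument "targets" is a list of rows, each a list of 3 entries, a list of its own where there are three numbers: the shift along the tool's x, y, z in m, then the turn, a rotation vector about the tool's x, y, z in degrees, then the opening, from -1 (shut) to 1 (fully open), so that 0 is half open. A call has exactly 8 rows; each row shifts and turns the commanded pose from where the row before left it, along the tool's axes as they then stand; what a row does not reach is not made up. A row lasts 1/10 s, in which the tool goes at most 50 mm and 8.59 degrees, less where a joint would pass 70% of its speed; a pose out of reach is approached as far as the arm can. A call is refused whole if a number of a shift passes 0.05 or a number of a turn 8.59, either way. A call with a gripper value outside its range is refused whole. The fingers move at their own pace and stop on an object; "grip_force" is the grip in N (left out, the last holds). Time passes only in rows, so rows that do not move let the fingers close, or fill a call up. It gives the time, the measured TCP pose, the force and the opening at its end, in the units of the state.
- arm.get_state(): the state, without advancing time (a new reading comes with each control period).
- viewer.grab_frame(name): name is "scene" or "top" or "wrist"; returns (picture, depth): 420x560x3 uint8, red, green, blue; 420x560 float32, m along the optical axis (not along the pixel's ray), 0 where there is no reading.
- viewer.calibration(name): a dict with "fov_y" (degrees; the focal length in pixels is half the picture's height over the tangent of half this angle, whatever the lens; pixels are square), "cx", "cy" (the principal point, pixels), "world_to_cam" (4x4, takes a point from world to camera coordinates); the wrist camera has in their place "tool_from_camera" (4x4, takes a point from camera to tool coordinates, whose origin is the TCP and whose axes are the tool frame's). Camera axes: x right, y up, looking along -z (the intrinsics and any distortion apply to the point x, -y, -z); pixel columns grow to the right and rows downward; lengths in m; the calibration is good to about 2 mm. The wrist camera is an equidistant fisheye: a pixel r from the principal point sees the ray r / f radians off the axis. A picture is of the moment at which its call begins: read the wrist's pose just before it. calibration takes no time and is no camera call.
- ticket.job_done(): hands the job in, once; it reports no verdict.
The state is a dict: "t": time; "q": joint angles; "qd": joint speeds; "joint_efforts": joint torques, N m; "eef_pos": TCP position; "ee_rot": TCP orientation; "force": force on the tool from outside, world axes, zero at the start; "moment": the same for the moment, N m; "width": finger opening in m.
Only numpy, scipy, OpenCV 4.12 (cv2) and the standard library are available. Lean on these libraries where they do the work, as an engineer would, in place of code of your own. Each camera call takes 0.05 s, during which the arm holds its last target.

## Working session

There is one attempt and no reset: what is moved stays moved. The work goes in short steps, Python scripts to look and compute and a tool call to move; the robot and the scene stay as the last step left them, time stands still between calls to the robot, and variables do not carry over. Pictures are saved under pics/ and viewed, and the job is handed in when it is done.

Besides the shell and the picture viewer there is one more tool, called as name(argument=value, ...) on one line, values as JSON. step_arm: Moves the arm, as the interface text tells. Its arguments: {"type":"object","properties":{"targets":{"type":"array"},"grip_force":{"type":"number"}},"required":["targets"]}

```bash
mkdir -p pics; python3 - <<'E'
from station import arm, viewer
import cv2, numpy as np, pickle
s=arm.get_state(); print(s)
for n in ["scene","top","wrist"]:
    p,d=viewer.grab_frame(n); c=viewer.calibration(n); pickle.dump((p,d,c,s),open(f'{n}0.pkl','wb'))
    print(n,c); cv2.imwrite(f'pics/{n}0.png',p[:,:,::-1])
E
```

```text
{'t': 0.0, 'q': array([-8.39894186e-01,  3.59386383e-01,  1.10683693e-02, -3.61895685e-04,
       -1.22407163e+00, -2.88098758e-01]), 'qd': array([ 0.00256847, -0.00125615, -0.00055677,  0.00175061,  0.00047269,
        0.00156223]), 'joint_efforts': array([ 8.72300570e-04, -5.82718885e+01,  2.93068010e+01,  6.99769601e+00,
        6.82326776e-03, -1.58555595e-04]), 'eef_pos': array([ 0.28899704, -0.60947596,  0.22562502]), 'ee_rot': array([-3.14146608e+00, -1.62432336e-03,  2.01347636e+00]), 'force': array([-0.05800978, -0.37082801,  0.53604469]), 'moment': array([-0.00763363,  0.00723243, -0.05361102]), 'width': 0.0879610128725395}
scene {'fov_y': 46.55202802770606, 'cx': 274.92100567505537, 'cy': 208.24313173449, 'world_to_cam': array([[ 0.1349372 ,  0.99085049, -0.00269565, -0.0587091 ],
       [-0.60590198,  0.08466568,  0.79102119,  0.21492324],
       [ 0.78401195, -0.10510488,  0.61178282, -1.87995836],
       [ 0.        ,  0.        ,  0.        ,  1.        ]])}
top {'fov_y': 44.57368005811199, 'cx': 284.8391010367635, 'cy': 211.5523201323523, 'world_to_cam': array([[-0.02148954, -0.9996795 ,  0.01338281, -0.04597195],
       [ 0.99535809, -0.02013677,  0.09411053, -0.61958392],
       [-0.09381088,  0.01534308,  0.9954718 , -1.39221074],
       [ 0.        ,  0.        ,  0.        ,  1.        ]])}
wrist {'fov_y': 65.70646984690485, 'cx': 276.26387337303044, 'cy': 211.9130685683255, 'tool_from_camera': array([[ 9.99999669e-01, -2.34302129e-04,  7.79739521e-04,
        -4.98467459e-04],
       [ 1.21461998e-05, -9.53297932e-01, -3.02031543e-01,
        -8.19405592e-02],
       [ 8.14090706e-04,  3.02031452e-01, -9.53297613e-01,
        -1.57872626e-01],
       [ 0.00000000e+00,  0.00000000e+00,  0.00000000e+00,
         1.00000000e+00]])}
```

View pics/scene0.png

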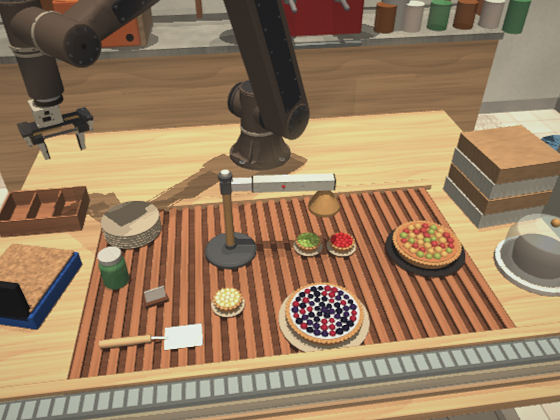

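View pics/top0.png

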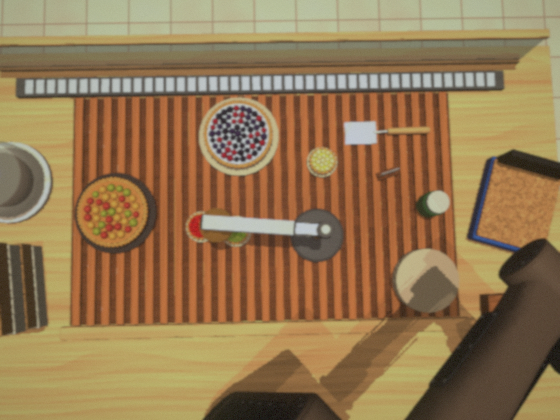

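View pics/wrist0.png

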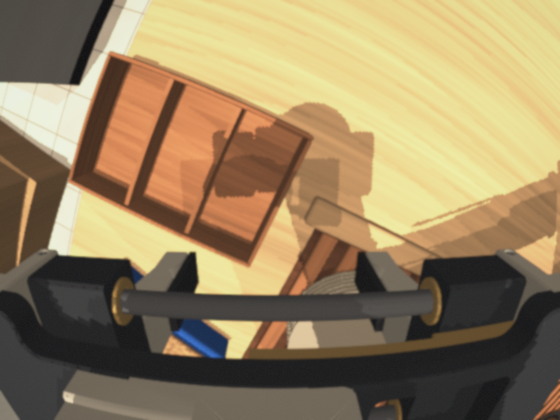

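The scene picture shows the post at (228,180) and the white sleeve with its red button at about (284,186). The grape tartlet is at (308,243) and the strawberry at (342,243). The strawberry lies further out, so the sleeve slides outward. Next I'll measure closely.

```bash
cat > h.py <<'E'
import numpy as np, pickle, cv2
def load(n): return pickle.load(open(n+'.pkl','rb'))
def f(c): return 210/np.tan(np.radians(c['fov_y'])/2)
def unproj(c,u,v,dep):
    ff=f(c); p=np.array([(u-c['cx'])/ff*dep,-(v-c['cy'])/ff*dep,-dep,1.0])
    return (np.linalg.inv(c['world_to_cam'])@p)[:3]
def ray_z(c,u,v,z):
    W=np.linalg.inv(c['world_to_cam']); o=W[:3,3]; p=unproj(c,u,v,1.0); d=p-o
    return o+d*(z-o[2])/d[2]
def ray(c,u,v):
    W=np.linalg.inv(c['world_to_cam']); o=W[:3,3]; d=unproj(c,u,v,1.0)-o; return o,d/np.linalg.norm(d)
def proj(c,P):
    q=c['world_to_cam']@np.append(P,1); ff=f(c); return c['cx']+ff*q[0]/-q[2], c['cy']-ff*q[1]/-q[2]
E
python3 - <<'E'
from h import *
p,d,c,s=load('scene0'); 
def crop(p,x0,x1,y0,y1,k,n):
    q=cv2.resize(p[y0:y1,x0:x1],None,fx=k,fy=k,interpolation=cv2.INTER_CUBIC); cv2.imwrite('pics/'+n,q[:,:,::-1])
crop(p,210,360,160,260,5,'sc_crop.png')
p2,d2,c2,s=load('top0')
crop(p2,180,350,190,270,4.5,'top_crop.png') if 0 else cv2.imwrite('pics/top_crop.png',cv2.resize(p2[190:270,180:350],None,fx=4,fy=4,interpolation=cv2.INTER_CUBIC)[:,:,::-1])
# pixel clouds
for nm,(p,d,c) in dict(top=(p2,d2,c2)).items():
    vv,uu=np.mgrid[190:270,180:350]; uu=uu.ravel();vv=vv.ravel()
    P=np.array([unproj(c,u,v,d[v,u]) for u,v in zip(uu,vv)])
    m=(P[:,2]>0.255)&(P[:,2]<0.275); Q=P[m]; print(nm,'sleeve top',len(Q),Q.mean(0),np.median(Q[:,2]))
    ctr=Q[:,:2].mean(0);U,S,V=np.linalg.svd(Q[:,:2]-ctr);print(V[0],'along',((Q[:,:2]-ctr)@V[0]).min(),((Q[:,:2]-ctr)@V[0]).max(), 'w',np.percentile((Q[:,:2]-ctr)@V[1],[1,99]))
    m=(P[:,2]>0.28); print('switch',m.sum(),P[m].mean(0),P[m][:,2].max())
E
```

```text
top sleeve top 1590 [0.56605794 0.00924893 0.26422326] 0.26426891828139487
[-0.08938221 -0.9959974 ] along -0.13277420665589298 0.1687812332820689 w [-0.01573943  0.01593315]
switch 218 [ 0.54063576 -0.12533528  0.49302695] 1.444831142792157
```

View pics/sc_crop.png

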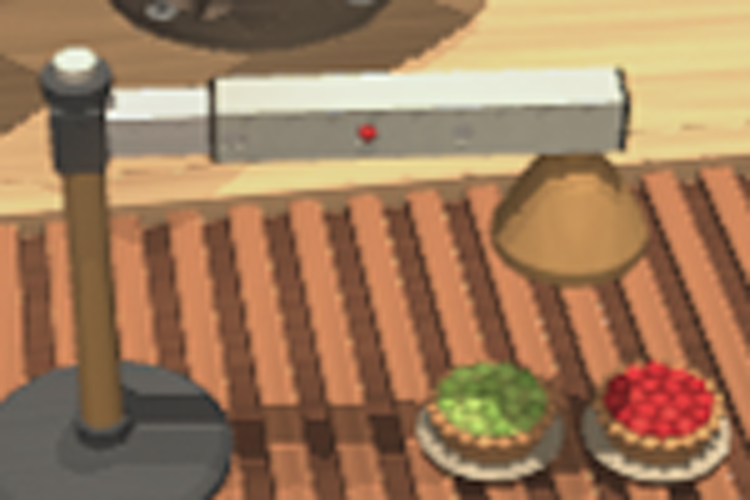

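View pics/top_crop.png

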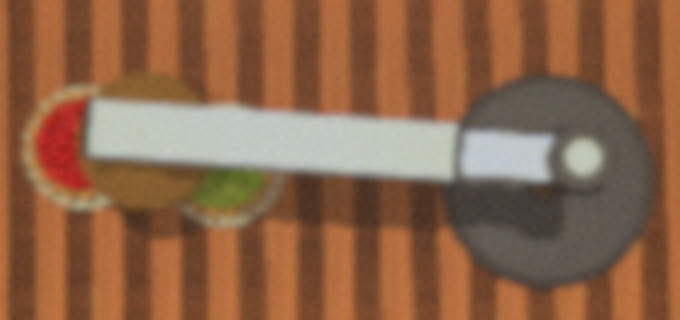

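```bash
python3 - <<'E'
from h import *
p,d,c,s=load('scene0'); p2,d2,c2,_=load('top0')
T=lambda x,y:(180+(x+.5)/4-.5,190+(y+.5)/4-.5)
S=lambda x,y:(210+(x+.5)/5-.5,160+(y+.5)/5-.5)
sw=ray_z(c2,*T(583,157),.291); print('switch top cam',sw, 'scene cam',ray_z(c,*S(76,58),.291))
a=np.mean([ray_z(c2,*T(91,98),.265),ray_z(c2,*T(87,157),.265)],0)
b=np.mean([ray_z(c2,*T(459,123),.265),ray_z(c2,*T(457,182),.265)],0)
print('outer end',a,'inner end',b,'len',np.linalg.norm(a-b))
# points pre sleeve centroid direction
yd=(a-sw)[:2];yd/=np.linalg.norm(yd); yd2=(a-b)[:2]; yd2/=np.linalg.norm(yd2);print('dir sw->end',yd,'sleeve dir',yd2)
xd=np.array([yd[1],-yd[0]])
def L(P): q=P[:2]-sw[:2]; return np.array([q@xd,q@yd])
print('end L',L(a),L(b))
# scene cam: intersect with plane x_lamp=0.016
for n,(x,y),off in [('inner',(237,145),.016),('button',(368,133),.0185),('outer',(462,133),.016)]:
    o,dd=ray(c,*S(x,y)); nx=np.append(xd,0); t=(off-(o[:2]-sw[:2])@xd)/(dd@nx); P=o+t*dd; print(n,P,L(P))
for n,cen in [('straw',(660,430)),('grape',(491,428))]:
    P=ray_z(c,*S(*cen),.014+.01); print(n,P,L(P))
# depth-based fruit centroids from both cams
for nm,(p,d,c) in dict(scene=(p,d,c),top=(p2,d2,c2)).items():
    vv,uu=np.nonzero(d>0)
    ff=f(c);D=d[vv,uu];Pc=np.stack([(uu-c['cx'])/ff*D,-(vv-c['cy'])/ff*D,-D,np.ones_like(D)])
    P=(np.linalg.inv(c['world_to_cam'])@Pc)[:3].T; col=p[vv,uu].astype(int)
    l=(P[:,:2]-sw[:2]); lx=l@xd; ly=l@yd
    m=(P[:,2]>.02)&(P[:,2]<.06)&(ly>.08)&(ly<.33)&(abs(lx)<.08)
    for q,w in [('straw',m&(col[:,0]>150)&(col[:,1]<60)&(col[:,2]<80)),('grape',m&(col[:,1]>col[:,0]+10))]:
        print(nm,q,w.sum(),P[w].mean(0),'lx',lx[w].min(),lx[w].max(),'ly',ly[w].min(),ly[w].max(),P[w][:,2].max())
E
```

```text
switch top cam [ 0.55272944 -0.14550729  0.291     ] scene cam [ 0.55785539 -0.14537575  0.291     ]
outer end [0.57717404 0.13635748 0.265     ] inner end [ 0.55836632 -0.0758708   0.265     ] len 0.21306002757785764
dir sw->end [0.08640028 0.9962605 ] sleeve dir [0.08827427 0.99609621]
end L [1.58109754e-18 2.82922764e-01] [-0.0004008   0.06986311]
inner [ 0.57571059 -0.06570182  0.24112312] [0.016      0.08149262]
button [0.58410237 0.00212663 0.24800135] [0.0185     0.14979247]
outer [0.58588271 0.05159036 0.24441317] [0.016      0.19922506]
straw [0.58996622 0.17487229 0.024     ] [0.00941665 0.32239879]
grape [0.57469634 0.07776925 0.024     ] [0.00259361 0.22433955]
scene straw 100 [0.58791895 0.16912035 0.04525106] lx -0.021055329605162147 0.03903222581622906 ly 0.29417249760043584 0.32984565711203573 0.053407505409673095
scene grape 207 [0.57391098 0.07652341 0.04592851] lx -0.028800611719412776 0.03169555934955621 ly 0.19519944158647876 0.2536333078583719 0.052450894477399035
top straw 58 [0.57706133 0.17887523 0.04753651] lx -0.02612104664056965 0.028595081338052348 ly 0.31570051194615945 0.32995428993307574 0.05386263896178267
top grape 12 [0.55753213 0.06411954 0.04871909] lx -0.01812481066800669 -0.010306977040595001 ly 0.20127623390132657 0.21812405482012756 0.05307443325797978
```

step_arm(targets=[[[0,0,-0.015],[0,0,-8.5],1],[[0,0,-0.015],[0,0,-8.5],1],[[0,0,-0.015],[0,0,-8.5],1],[[0,0,-0.015],[0,0,-8.5],1],[[0,0,-0.015],[0,0,-8.5],1],[[0,0,-0.015],[0,0,-8.5],1],[[0,0,-0.015],[0,0,-8.5],1],[[0,0,0],[0,0,0],1]], grip_force=12)

```text
t: 0.95
eef_pos: [0.2895, -0.6106, 0.3336]
ee_rot: [-3.139, 0.002, 3.054]
force: [-1.2, 0.1, -0.5]
width: 0.0875
```

```bash
cat > goto.py <<'E'
import sys,numpy as np
from station import arm
from scipy.spatial.transform import Rotation as R
def show(t=None):
    s=arm.get_state(); Rt=R.from_euler('xyz',s['ee_rot'])
    print('t',s['t'],'pos',s['eef_pos'].round(4),'rot',s['ee_rot'].round(4),'F',s['force'].round(2),'w',round(s['width'],4))
    print('q',s['q'].round(2))
    if t is not None:
        print('tool shift',Rt.inv().apply(np.array(t)-s['eef_pos']).round(4))
        G=R.from_euler('xyz',[np.pi,0,np.pi-0.087]); print('turn deg',np.degrees((Rt.inv()*G).as_rotvec()).round(2))
if __name__=='__main__': show([float(a) for a in sys.argv[1:]] or None)
E
python3 goto.py 0.5654 0 0.33
```

```text
t 0.95 pos [ 0.2895 -0.6106  0.3336] rot [-3.1390e+00  1.9000e-03  3.0544e+00] F [-1.19  0.11 -0.49] w 0.0875
q [-0.84  0.32  0.19  0.   -1.44  0.75]
tool shift [-0.2217  0.6323  0.0024]
turn deg [-0.15  0.11 -0.01]
```

step_arm(targets=[[[-0.014,0.04,0],[0,0,0],1],[[-0.014,0.04,0],[0,0,0],1],[[-0.014,0.04,0],[0,0,0],1],[[-0.014,0.04,0],[0,0,0],1],[[-0.014,0.04,0],[0,0,0],1],[[-0.014,0.04,0],[0,0,0],1],[[-0.014,0.04,0],[0,0,0],1],[[-0.014,0.04,0],[0,0,0],1]])

```text
t: 1.75
eef_pos: [0.4294, -0.2993, 0.3306]
ee_rot: [3.141, -0.001, 3.047]
force: [0.7, 0.7, 0.3]
width: 0.0874
```

step_arm(targets=[[[-0.014,0.04,0],[0,0,0],1],[[-0.014,0.04,0],[0,0,0],1],[[-0.014,0.04,0],[0,0,0],1],[[-0.014,0.04,0],[0,0,0],1],[[-0.014,0.04,0],[0,0,0],1],[[-0.014,0.04,0],[0,0,0],1],[[-0.014,0.04,0],[0,0,0],1],[[-0.014,0.032,0],[0,0,0],1]])

```text
t: 2.55
eef_pos: [0.5689, 0.0018, 0.3305]
ee_rot: [3.142, -0.001, 3.048]
force: [1.2, 0.2, -0.1]
width: 0.0878
```

step_arm(targets=[[[0,0,0],[0,0,0],1],[[0,0,0],[0,0,0],1],[[0,0,0],[0,0,0],1],[[0,0,0],[0,0,0],1],[[0,0,0],[0,0,0],1],[[0,0,0],[0,0,0],1],[[0,0,0],[0,0,0],1],[[0,0,0],[0,0,0],1]])

```text
t: 3.35
eef_pos: [0.5687, -0.0007, 0.3317]
ee_rot: [3.142, 0.0, 3.052]
force: [-0.7, -0.3, 0.5]
width: 0.0877
```

```bash
python3 goto.py 0.5654 0 0.23; python3 - <<'E'
from station import arm,viewer
import cv2,pickle
s=arm.get_state();p,d=viewer.grab_frame('wrist');pickle.dump((p,d,viewer.calibration('wrist'),s),open('wrist1.pkl','wb'));cv2.imwrite('pics/w1.png',p[:,:,::-1])
E
```

```text
t 3.35 pos [ 0.5687 -0.0007  0.3317] rot [3.1415e+00 2.0000e-04 3.0516e+00] F [-0.67 -0.28  0.52] w 0.0877
q [ 0.34  0.13 -0.05  0.   -1.39 -0.43]
tool shift [0.0034 0.0004 0.1017]
turn deg [ 0.01  0.01 -0.17]
```

View pics/w1.png

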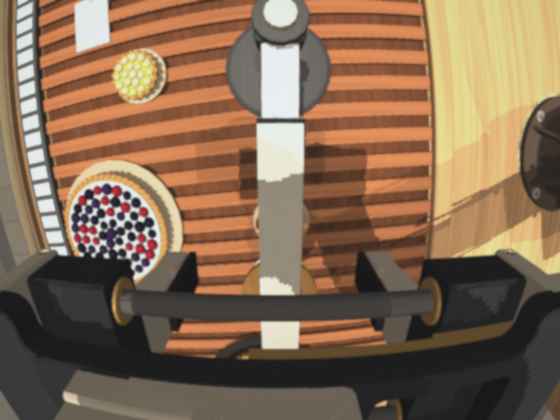

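The wrist view shows the sleeve between the open fingers, its inner end at (280,122) and the switch at (281,12). I'll cross-check the axis from this view.

```bash
python3 - <<'E'
from h import *
from scipy.spatial.transform import Rotation as R
p,d,c,s=load('wrist1')
ff=f(c);Rt=R.from_euler('xyz',s['ee_rot']).as_matrix();T=c['tool_from_camera']
def wz(u,v,z):
    a=np.array([u-c['cx'],v-c['cy']]);r=np.linalg.norm(a);th=r/ff
    dc=np.array([np.sin(th)*a[0]/r,-np.sin(th)*a[1]/r,-np.cos(th)])
    o=Rt@T[:3,3]+s['eef_pos'];dw=Rt@T[:3,:3]@dc
    return o+dw*(z-o[2])/dw[2]
for n,u,v,z in [('sw',281,12,.291),('sl a',257,122,.265),('sl b',304,122,.265),('s2a',258.5,200,.265),('s2b',303.5,200,.265),('s3a',261,280,.265),('s3b',300,280,.265)]: print(n,wz(u,v,z).round(4))
E
```

```text
sw [ 0.5532 -0.1456  0.291 ]
sl a [ 0.5755 -0.0774  0.265 ]
sl b [ 0.5435 -0.0746  0.265 ]
s2a [ 0.58   -0.0222  0.265 ]
s2b [ 0.5479 -0.0193  0.265 ]
s3a [0.5852 0.0428 0.265 ]
s3b [0.5546 0.0456 0.265 ]
```

step_arm(targets=[[[0.003,0,0.017],[0,0,-0.2],1],[[0,0,0.017],[0,0,0],1],[[0,0,0.017],[0,0,0],1],[[0,0,0.017],[0,0,0],1],[[0,0,0.017],[0,0,0],1],[[0,0,0.016],[0,0,0],1],[[0,0,0],[0,0,0],1],[[0,0,0],[0,0,0],1]])

```text
t: 4.2
eef_pos: [0.566, -0.0003, 0.2309]
ee_rot: [-3.141, -0.0, 3.056]
force: [-0.7, 0.7, 0.0]
width: 0.0876
```

```bash
python3 goto.py 0.5656 0 0.23; python3 - <<'E'
from station import arm,viewer
import cv2,pickle
s=arm.get_state();p,d=viewer.grab_frame('wrist');pickle.dump((p,d,viewer.calibration('wrist'),s),open('wrist2.pkl','wb'));cv2.imwrite('pics/w2.png',p[:,:,::-1])
p,d=viewer.grab_frame('scene');cv2.imwrite('pics/s2.png',cv2.resize(p[120:280,190:370],None,fx=4,fy=4,interpolation=cv2.INTER_CUBIC)[:600,:,::-1])
E
```

```text
t 4.2 pos [ 5.660e-01 -3.000e-04  2.309e-01] rot [-3.1412e+00 -1.0000e-04  3.0557e+00] F [-0.68  0.7   0.01] w 0.0876
q [ 0.35  0.18 -0.23  0.   -1.17 -0.43]
tool shift [0.0004 0.0002 0.0009]
turn deg [-0.02 -0.    0.06]
```

View pics/s2.png

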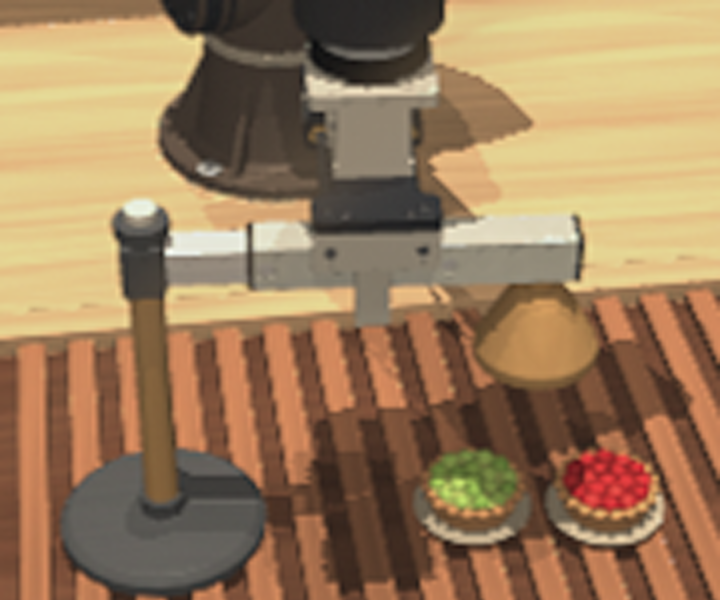

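The open fingers straddle the sleeve at the button. Now I'll close on it.

step_arm(targets=[[[0,0,0.001],[0,0,0],-0.1],[[0,0,0],[0,0,0],-0.15],[[0,0,0],[0,0,0],-0.2],[[0,0,0],[0,0,0],-1],[[0,0,0],[0,0,0],-1],[[0,0,0],[0,0,0],-1],[[0,0,0],[0,0,0],-1],[[0,0,0],[0,0,0],-1]], grip_force=12)

```text
t: 5.1
eef_pos: [0.5661, -0.0002, 0.2297]
ee_rot: [3.142, 0.001, 3.056]
force: [1.8, -0.8, -0.1]
width: 0.0317
```

```bash
python3 goto.py 0.5656 0 0.23
```

```text
t 5.1 pos [ 5.661e-01 -2.000e-04  2.297e-01] rot [3.1415e+00 6.0000e-04 3.0555e+00] F [ 1.84 -0.79 -0.14] w 0.0317
q [ 0.35  0.18 -0.23  0.   -1.16 -0.43]
tool shift [ 0.0005  0.0001 -0.0003]
turn deg [0.   0.03 0.05]
```

step_arm(targets=[[[0,0.0003,0],[0,0,0],-1],[[0,0.0003,0],[0,0,0],-1],[[0,0.0003,0],[0,0,0],-1],[[0,0.0003,0],[0,0,0],-1],[[0,0.0003,0],[0,0,0],-1],[[0,0.0003,0],[0,0,0],-1],[[0,0.0003,0],[0,0,0],-1],[[0,0.0003,0],[0,0,0],-1]])

```text
t: 5.9
eef_pos: [0.5663, 0.0016, 0.2297]
ee_rot: [-3.141, 0.0, 3.055]
force: [3.2, -5.1, -1.2]
width: 0.0318
```

```bash
python3 goto.py 0.5656 0 0.23
```

```text
t 5.9 pos [0.5663 0.0016 0.2297] rot [-3.1408e+00  5.0000e-04  3.0553e+00] F [ 3.24 -5.11 -1.16] w 0.0318
q [ 0.35  0.18 -0.23  0.   -1.16 -0.44]
tool shift [ 0.0005 -0.0016 -0.0003]
turn deg [-0.05  0.03  0.04]
```

step_arm(targets=[[[0,0.0003,0],[0,0,0],-1],[[0,0.0003,0],[0,0,0],-1],[[0,0.0003,0],[0,0,0],-1],[[0,0.0003,0],[0,0,0],-1],[[0,0.0003,0],[0,0,0],-1],[[0,0,0],[0,0,0],-1],[[0,0,0],[0,0,0],-1],[[0,0,0],[0,0,0],-1]])

```text
t: 6.7
eef_pos: [0.5663, 0.0027, 0.2297]
ee_rot: [-3.14, 0.0, 3.055]
force: [3.6, -6.1, -1.2]
width: 0.032
```

```bash
python3 goto.py 0.5656 0 0.23
```

```text
t 6.7 pos [0.5663 0.0027 0.2297] rot [-3.1402e+00  4.0000e-04  3.0552e+00] F [ 3.63 -6.14 -1.22] w 0.032
q [ 0.35  0.18 -0.23  0.   -1.16 -0.44]
tool shift [ 0.0005 -0.0027 -0.0003]
turn deg [-0.08  0.02  0.03]
```

step_arm(targets=[[[0,0.0003,0],[0,0,0],-1],[[0,0.0003,0],[0,0,0],-1],[[0,0.0003,0],[0,0,0],-1],[[0,0.0003,0],[0,0,0],-1],[[0,0.0003,0],[0,0,0],-1],[[0,0,0],[0,0,0],-1],[[0,0,0],[0,0,0],-1],[[0,0,0],[0,0,0],-1]])

```text
t: 7.5
eef_pos: [0.5664, 0.0036, 0.2297]
ee_rot: [-3.139, 0.0, 3.055]
force: [3.5, -8.8, -1.0]
width: 0.0321
```

```bash
python3 goto.py 0.5656 0 0.23;  python3 - <<'E'
from station import arm,viewer
import cv2,pickle
s=arm.get_state();p,d=viewer.grab_frame('wrist');pickle.dump((p,d,viewer.calibration('wrist'),s),open('wrist3.pkl','wb'))
q=pickle.load(open('wrist2.pkl','rb'))[0]
import numpy as np
z=np.hstack([cv2.resize(a[0:140,200:360],None,fx=2.5,fy=2.5,interpolation=cv2.INTER_CUBIC) for a in (q,p)])
cv2.imwrite('pics/w23.png',z[:,:,::-1])
for a in (q,p):
    g=a[:,265:295].astype(float).sum(2).mean(1); dd=np.diff(g); print(np.round(g[90:150]).astype(int))
E
```

```text
t 7.5 pos [0.5664 0.0036 0.2297] rot [-3.1393e+00  2.0000e-04  3.0550e+00] F [ 3.47 -8.83 -0.97] w 0.0321
q [ 0.35  0.18 -0.23  0.   -1.16 -0.44]
tool shift [ 0.0005 -0.0036 -0.0003]
turn deg [-0.13  0.01  0.02]
[692 692 692 692 692 692 693 692 693 693 693 693 693 693 693 693 694 694
 694 694 694 694 694 694 694 694 694 694 689 674 642 546 359 200 165 166
 164 158 153 206 403 603 673 685 686 686 686 687 687 687 686 686 687 687
 687 686 686 686 687 686]
[692 692 692 692 692 692 692 692 692 692 692 693 693 693 693 693 693 693
 693 694 694 694 694 694 694 694 694 689 674 644 592 450 276 178 165 165
 161 157 165 267 458 625 676 686 687 686 687 687 686 686 687 687 687 687
 686 686 687 686 686 687]
```

View pics/w23.png

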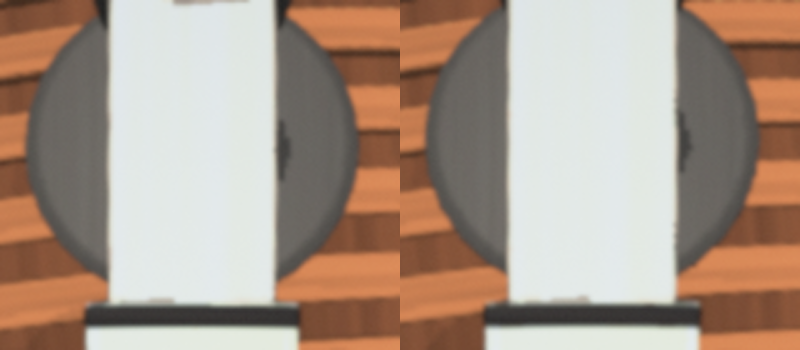

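The sleeve is moving with the gripper while the button cams under. I'll carry on.

step_arm(targets=[[[0,0.0003,0],[0,0,0],-1],[[0,0.0003,0],[0,0,0],-1],[[0,0.0003,0],[0,0,0],-1],[[0,0.0003,0],[0,0,0],-1],[[0,0.0003,0],[0,0,0],-1],[[0,0,0],[0,0,0],-1],[[0,0,0],[0,0,0],-1],[[0,0,0],[0,0,0],-1]])

```text
t: 8.35
eef_pos: [0.5666, 0.0055, 0.2297]
ee_rot: [-3.14, 0.0, 3.055]
force: [2.9, -6.6, -1.4]
width: 0.0321
```

```bash
python3 goto.py 0.5656 0 0.23
```

```text
t 8.35 pos [0.5666 0.0055 0.2297] rot [-3.1399e+00  2.0000e-04  3.0552e+00] F [ 2.92 -6.56 -1.44] w 0.0321
q [ 0.36  0.18 -0.23  0.   -1.16 -0.44]
tool shift [ 0.0005 -0.0056 -0.0003]
turn deg [-0.1   0.01  0.03]
```

step_arm(targets=[[[0,0.0004,0],[0,0,0],-1],[[0,0.0004,0],[0,0,0],-1],[[0,0.0004,0],[0,0,0],-1],[[0,0.0004,0],[0,0,0],-1],[[0,0.0004,0],[0,0,0],-1],[[0,0.0004,0],[0,0,0],-1],[[0,0,0],[0,0,0],-1],[[0,0,0],[0,0,0],-1]])

```text
t: 9.15
eef_pos: [0.5669, 0.0085, 0.2297]
ee_rot: [-3.141, 0.0, 3.055]
force: [3.3, -3.7, -0.7]
width: 0.0317
```

```bash
python3 goto.py 0.5656 0 0.23;  python3 - <<'E'
from station import arm,viewer
import cv2,pickle
import numpy as np
s=arm.get_state();p,d=viewer.grab_frame('wrist');pickle.dump((p,d,viewer.calibration('wrist'),s),open('wrist4.pkl','wb'))
for n in (2,3,4):
    a=pickle.load(open(f'wrist{n}.pkl','rb'))[0]
    g=a[:,265:295].astype(float).sum(2).mean(1); 
    i=90+np.argmin(np.diff(g[90:150])); j=90+np.argmax(np.diff(g[90:150]))
    print(i+(g[i]-400)/(g[i]-g[i+1]), j+(400-g[j])/(g[j+1]-g[j]))
E
```

```text
t 9.15 pos [0.5669 0.0085 0.2297] rot [-3.1407e+00  4.0000e-04  3.0555e+00] F [ 3.26 -3.74 -0.69] w 0.0317
q [ 0.36  0.18 -0.23  0.   -1.16 -0.45]
tool shift [ 0.0005 -0.0086 -0.0003]
turn deg [-0.05  0.02  0.05]
121.78255440599358 129.9866844207723
121.28842832469776 129.69480292989186
120.87819585142306 129.90654843110505
```

The button is under the wall, force is down to 3.7 N, and the grip has not slipped. I'll slide most of the way, then lower the grip for the last stretch so the pads slip before the lock can be overloaded.

step_arm(targets=[[[0,0.003,0],[0,0,0],-1],[[0,0.006,0],[0,0,0],-1],[[0,0.007,0],[0,0,0],-1],[[0,0.007,0],[0,0,0],-1],[[0,0.007,0],[0,0,0],-1],[[0,0.006,0],[0,0,0],-1],[[0,0.004,0],[0,0,0],-1],[[0,0,0],[0,0,0],-1]])

```text
t: 10.0
eef_pos: [0.5704, 0.0491, 0.2297]
ee_rot: [-3.141, 0.001, 3.056]
force: [3.1, -0.1, -1.2]
width: 0.0317
```

step_arm(targets=[[[0,0.0005,0],[0,0,0],-1],[[0,0.0005,0],[0,0,0],-1],[[0,0.0005,0],[0,0,0],-1],[[0,0.0005,0],[0,0,0],-1],[[0,0.0005,0],[0,0,0],-1],[[0,0.0005,0],[0,0,0],-1],[[0,0.0005,0],[0,0,0],-1],[[0,0.0005,0],[0,0,0],-1]], grip_force=6)

```text
t: 10.8
eef_pos: [0.5707, 0.0522, 0.2297]
ee_rot: [-3.141, 0.001, 3.055]
force: [4.9, -4.3, -1.1]
width: 0.0318
```

```bash
cat > w.py <<'E'
import sys
from goto import show
show([0.5656,0,.23])
from station import arm,viewer
import cv2,pickle
import numpy as np
n=sys.argv[1]
s=arm.get_state();p,d=viewer.grab_frame('wrist');pickle.dump((p,d,viewer.calibration('wrist'),s),open(f'wrist{n}.pkl','wb'))
a=p;g=a[:,265:295].astype(float).sum(2).mean(1); 
i=90+np.argmin(np.diff(g[90:150])); j=90+np.argmax(np.diff(g[90:150]))
print(i+(g[i]-400)/(g[i]-g[i+1]), j+(400-g[j])/(g[j+1]-g[j]))
E
python3 w.py 5
```

```text
t 10.8 pos [0.5707 0.0522 0.2297] rot [-3.1408e+00  6.0000e-04  3.0553e+00] F [ 4.85 -4.27 -1.09] w 0.0318
q [ 0.43  0.19 -0.21  0.   -1.17 -0.52]
tool shift [ 0.0006 -0.0524 -0.0003]
turn deg [-0.05  0.03  0.04]
120.96762414800389 129.88714626662122
```

step_arm(targets=[[[0,0.001,0],[0,0,0],-1],[[0,0.001,0],[0,0,0],-1],[[0,0.001,0],[0,0,0],-1],[[0,0.001,0],[0,0,0],-1],[[0,0.001,0],[0,0,0],-1],[[0,0.001,0],[0,0,0],-1],[[0,0.001,0],[0,0,0],-1],[[0,0.001,0],[0,0,0],-1]])

```text
t: 11.65
eef_pos: [0.5714, 0.0601, 0.2297]
ee_rot: [-3.141, 0.001, 3.055]
force: [4.9, -5.1, -2.1]
width: 0.0321
```

step_arm(targets=[[[0,0.0006,0],[0,0,0],-1],[[0,0.0006,0],[0,0,0],-1],[[0,0.0006,0],[0,0,0],-1],[[0,0.0006,0],[0,0,0],-1],[[0,0.0006,0],[0,0,0],-1],[[0,0.0006,0],[0,0,0],-1],[[0,0.0004,0],[0,0,0],-1],[[0,0,0],[0,0,0],-1]])

```text
t: 12.45
eef_pos: [0.5718, 0.0645, 0.2297]
ee_rot: [-3.141, 0.001, 3.055]
force: [5.2, -2.3, -1.2]
width: 0.0319
```

```bash
python3 w.py 6
```

```text
t 12.45 pos [0.5718 0.0645 0.2297] rot [-3.1414e+00  7.0000e-04  3.0554e+00] F [ 5.21 -2.26 -1.2 ] w 0.0319
q [ 0.45  0.19 -0.21  0.   -1.17 -0.54]
tool shift [ 0.0006 -0.0648 -0.0003]
turn deg [-0.01  0.04  0.04]
121.05299032541777 129.89712918660288
```

step_arm(targets=[[[0,0.0004,0],[0,0,0],-1],[[0,0.0004,0],[0,0,0],-1],[[0,0.0004,0],[0,0,0],-1],[[0,0.0004,0],[0,0,0],-1],[[0,0.0004,0],[0,0,0],-1],[[0,0.0004,0],[0,0,0],-1],[[0,0,0],[0,0,0],-1],[[0,0,0],[0,0,0],-1]])

```text
t: 13.3
eef_pos: [0.572, 0.0676, 0.2297]
ee_rot: [3.141, 0.001, 3.056]
force: [4.8, -0.6, -1.4]
width: 0.0317
```

```bash
python3 w.py 7; python3 - <<'E'
from station import viewer
import cv2
p,d=viewer.grab_frame('scene');cv2.imwrite('pics/s7.png',cv2.resize(p[150:270,200:360],None,fx=5,fy=5,interpolation=cv2.INTER_CUBIC)[:,:,::-1])
E
```

```text
t 13.3 pos [0.572  0.0676 0.2297] rot [3.1410e+00 8.0000e-04 3.0557e+00] F [ 4.82 -0.59 -1.4 ] w 0.0317
q [ 0.46  0.19 -0.21 -0.   -1.17 -0.54]
tool shift [ 0.0006 -0.0679 -0.0004]
turn deg [0.04 0.04 0.07]
121.46137689614936 129.88439801335846
```

View pics/s7.png

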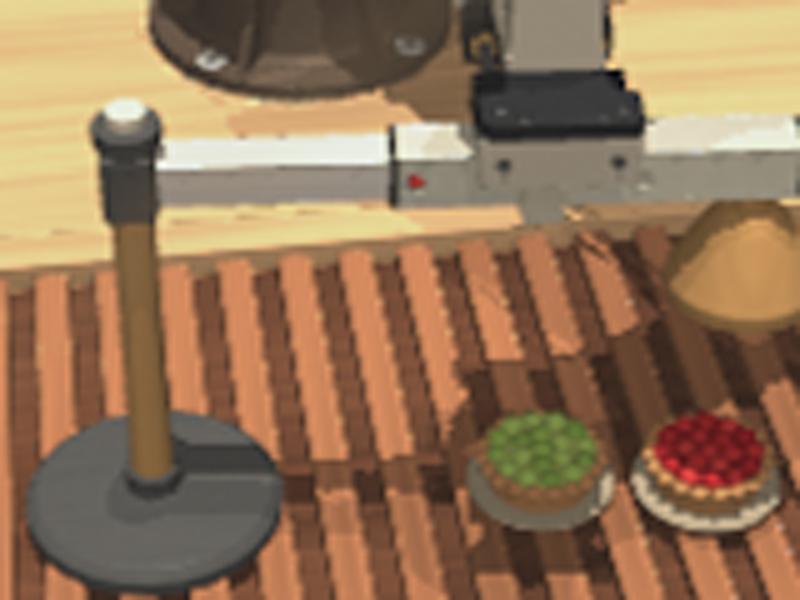

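Red now shows in the inner hole at (416,182). I'll nudge gently to see whether it has locked; the 6 N grip slips well before 15 N.

step_arm(targets=[[[0,0.0003,0],[0,0,0],-1],[[0,0.0003,0],[0,0,0],-1],[[0,0.0003,0],[0,0,0],-1],[[0,0.0003,0],[0,0,0],-1],[[0,0,0],[0,0,0],-1],[[0,0,0],[0,0,0],-1],[[0,0,0],[0,0,0],-1],[[0,0,0],[0,0,0],-1]])

```text
t: 14.2
eef_pos: [0.5721, 0.0688, 0.2297]
ee_rot: [3.141, 0.001, 3.056]
force: [5.3, -0.8, -0.3]
width: 0.032
```

```bash
python3 w.py 8; python3 - <<'E'
from station import viewer
import cv2
p,d=viewer.grab_frame('scene');cv2.imwrite('pics/s8.png',cv2.resize(p[170:200,260:310],None,fx=12,fy=12,interpolation=cv2.INTER_CUBIC)[:,:,::-1])
E
```

```text
t 14.2 pos [0.5721 0.0688 0.2297] rot [3.1410e+00 7.0000e-04 3.0556e+00] F [ 5.33 -0.77 -0.3 ] w 0.032
q [ 0.46  0.19 -0.21 -0.   -1.17 -0.54]
tool shift [ 0.0005 -0.0691 -0.0004]
turn deg [0.03 0.04 0.06]
121.55213365539453 129.9045586477719
```

View pics/s8.png

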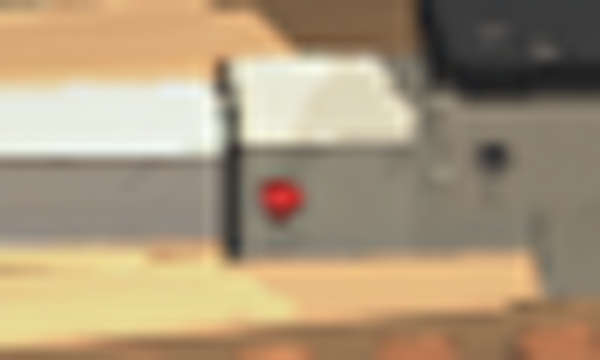

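step_arm(targets=[[[0,0.0003,0],[0,0,0],-1],[[0,0.0003,0],[0,0,0],-1],[[0,0.0003,0],[0,0,0],-1],[[0,0.0003,0],[0,0,0],-1],[[0,0,0],[0,0,0],-1],[[0,0,0],[0,0,0],-1],[[0,0,0],[0,0,0],-1],[[0,0,0],[0,0,0],-1]])

```text
t: 15.1
eef_pos: [0.5721, 0.0696, 0.2297]
ee_rot: [3.142, 0.001, 3.056]
force: [4.9, -2.2, -1.6]
width: 0.0318
```

```bash
python3 w.py 9; python3 - <<'E'
from station import viewer
import cv2
p,d=viewer.grab_frame('scene');cv2.imwrite('pics/s9.png',cv2.resize(p[170:200,260:310],None,fx=12,fy=12,interpolation=cv2.INTER_CUBIC)[:,:,::-1])
E
```

```text
t 15.1 pos [0.5721 0.0696 0.2297] rot [3.1415e+00 6.0000e-04 3.0555e+00] F [ 4.94 -2.18 -1.61] w 0.0318
q [ 0.46  0.19 -0.21  0.   -1.17 -0.55]
tool shift [ 0.0005 -0.0699 -0.0003]
turn deg [0.   0.03 0.05]
121.31236501079914 129.88497090037657
```

View pics/s9.png

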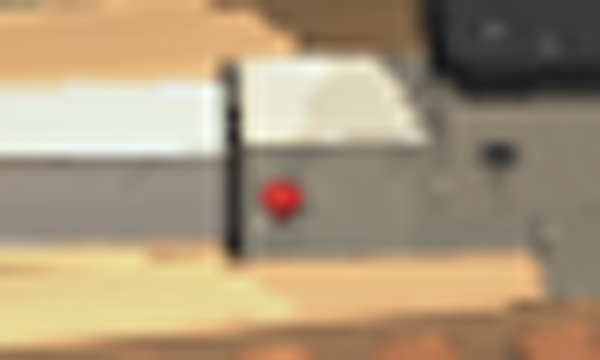

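step_arm(targets=[[[0,0.0003,0],[0,0,0],-1],[[0,0.0003,0],[0,0,0],-1],[[0,0.0003,0],[0,0,0],-1],[[0,0.0003,0],[0,0,0],-1],[[0,0,0],[0,0,0],-1],[[0,0,0],[0,0,0],-1],[[0,0,0],[0,0,0],-1],[[0,0,0],[0,0,0],-1]])

```text
t: 16.0
eef_pos: [0.5722, 0.0708, 0.2297]
ee_rot: [-3.142, 0.001, 3.056]
force: [5.4, -2.7, -1.3]
width: 0.0322
```

```bash
python3 w.py 10; python3 - <<'E'
from station import viewer
import cv2
p,d=viewer.grab_frame('scene');cv2.imwrite('pics/s10.png',cv2.resize(p[170:200,260:310],None,fx=12,fy=12,interpolation=cv2.INTER_CUBIC)[:,:,::-1])
E
```

```text
t 16.0 pos [0.5722 0.0708 0.2297] rot [-3.1416e+00  6.0000e-04  3.0555e+00] F [ 5.37 -2.69 -1.32] w 0.0322
q [ 0.46  0.2  -0.21  0.   -1.17 -0.55]
tool shift [ 0.0005 -0.0711 -0.0003]
turn deg [-0.    0.03  0.05]
121.25928521373511 129.90360622115878
```

View pics/s10.png

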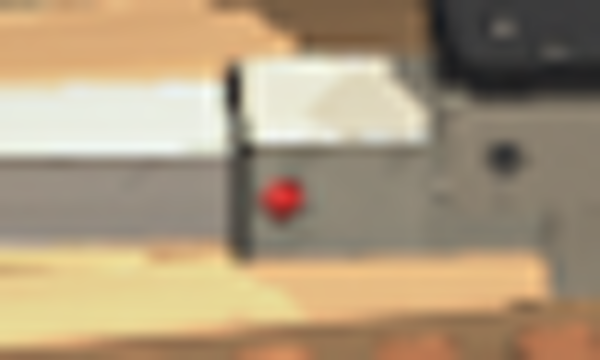

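step_arm(targets=[[[0,0.0003,0],[0,0,0],-1],[[0,0.0003,0],[0,0,0],-1],[[0,0.0003,0],[0,0,0],-1],[[0,0,0],[0,0,0],-1],[[0,0,0],[0,0,0],-1],[[0,0,0],[0,0,0],-1],[[0,0,0],[0,0,0],-1],[[0,0,0],[0,0,0],-1]])

```text
t: 16.9
eef_pos: [0.5723, 0.0711, 0.2297]
ee_rot: [-3.141, 0.0, 3.055]
force: [5.2, -4.9, -2.0]
width: 0.0315
```

```bash
python3 w.py 11; python3 - <<'E'
from station import viewer
import cv2
p,d=viewer.grab_frame('scene');cv2.imwrite('pics/s11.png',cv2.resize(p[170:200,260:310],None,fx=12,fy=12,interpolation=cv2.INTER_CUBIC)[:,:,::-1])
E
```

```text
t 16.9 pos [0.5723 0.0711 0.2297] rot [-3.1408e+00  5.0000e-04  3.0553e+00] F [ 5.24 -4.88 -1.99] w 0.0315
q [ 0.46  0.2  -0.21  0.   -1.17 -0.55]
tool shift [ 0.0005 -0.0714 -0.0002]
turn deg [-0.05  0.03  0.04]
120.8429939516129 129.90192734095174
```

View pics/s11.png

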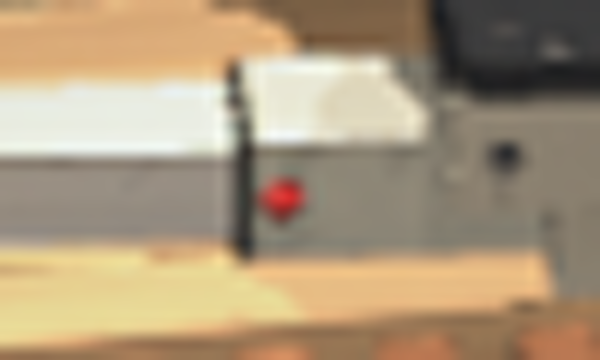

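The last nudge moved only 0.3 of 0.9 mm and the force rose to 4.9 N, so it is locked. I'll relax, open and rise.

step_arm(targets=[[[0,-0.0005,0],[0,0,0],-1],[[0,-0.0005,0],[0,0,0],-1],[[0,0,0],[0,0,0],-0.1],[[0,0,0],[0,0,0],0.4],[[0,0,0],[0,0,0],0.7],[[0,0,0],[0,0,0],0.7],[[0,0,0],[0,0,0],0.7],[[0,0,0],[0,0,0],0.7]])

```text
t: 17.8
eef_pos: [0.5718, 0.0708, 0.2295]
ee_rot: [-3.142, -0.0, 3.056]
force: [-0.3, 0.6, -0.0]
width: 0.0722
```

step_arm(targets=[[[0,0,-0.01],[0,0,0],0.7],[[0,0,-0.02],[0,0,0],0.7],[[0,0,-0.02],[0,0,0],0.7],[[0,0,-0.02],[0,0,0],0.7],[[0,0,-0.02],[0,0,0],-1],[[0,0,0],[0,0,0],-1],[[0,0,0],[0,0,0],-1],[[0,0,0],[0,0,0],-1]])

```text
t: 18.6
eef_pos: [0.5716, 0.0707, 0.3191]
ee_rot: [-3.141, -0.001, 3.055]
force: [0.8, -0.0, 0.0]
width: 0.048
```

```bash
python3 goto.py 0.553 -0.1455 0.32; python3 - <<'E'
from h import *
from station import viewer,arm
p,d=viewer.grab_frame('scene');c=viewer.calibration('scene');cv2.imwrite('pics/s12.png',cv2.resize(p[150:270,210:370],None,fx=5,fy=5,interpolation=cv2.INTER_CUBIC)[:,:,::-1])
p,d=viewer.grab_frame('top');cv2.imwrite('pics/t12.png',cv2.resize(p[200:260,170:350],None,fx=4.4,fy=4.4,interpolation=cv2.INTER_CUBIC)[:,:,::-1])
E
```

```text
t 18.6 pos [0.5716 0.0707 0.3191] rot [-3.1414e+00 -9.0000e-04  3.0554e+00] F [ 0.81 -0.04  0.01] w 0.048
q [ 0.46  0.15 -0.06 -0.   -1.36 -0.55]
tool shift [-1.00e-04 -2.17e-01 -9.00e-04]
turn deg [-0.01 -0.05  0.05]
```

View pics/s12.png

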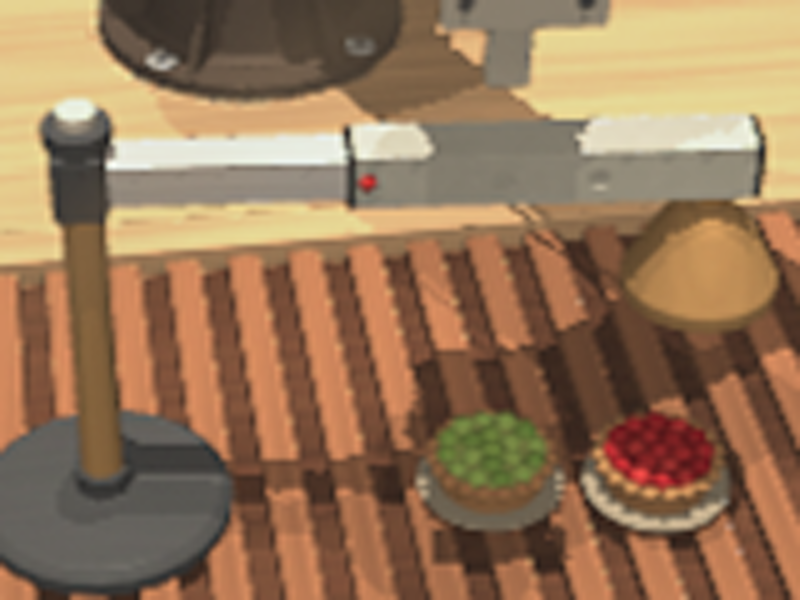

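View pics/t12.png

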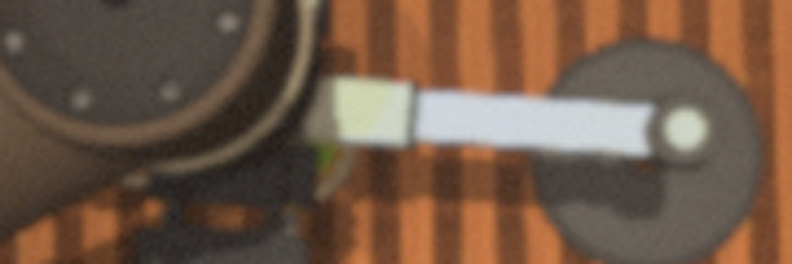

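The button stands in the inner hole at (367,183), with the shade over the strawberry tartlet. On to the switch.

step_arm(targets=[[[0,-0.031,0],[0,0,0],-1],[[0,-0.031,0],[0,0,0],-1],[[0,-0.031,0],[0,0,0],-1],[[0,-0.031,0],[0,0,0],-1],[[0,-0.031,0],[0,0,0],-1],[[0,-0.031,0],[0,0,0],-1],[[0,-0.031,0],[0,0,0],-1],[[0,0,0],[0,0,0],-1]], grip_force=10)

```text
t: 19.5
eef_pos: [0.5525, -0.1482, 0.3188]
ee_rot: [-3.141, -0.002, 3.053]
force: [-0.7, -0.4, 0.0]
width: 0.0008
```

step_arm(targets=[[[0,0,0.005],[0,0,0],-1],[[0,0,0.005],[0,0,0],-1],[[0,0,0.004],[0,0,0],-1],[[0,0,0.004],[0,0,0],-1],[[0,0,0.003],[0,0,0],-1],[[0,0,0],[0,0,0],-1],[[0,0,0],[0,0,0],-1],[[0,0,0],[0,0,0],-1]])

```text
t: 20.3
eef_pos: [0.5534, -0.1454, 0.2988]
ee_rot: [-3.142, 0.0, 3.056]
force: [-0.3, 0.2, 0.0]
width: 0.0004
```

```bash
python3 goto.py 0.553 -0.1455 0.291; python3 - <<'E'
from h import *
from station import viewer,arm
p,d=viewer.grab_frame('scene');cv2.imwrite('pics/s13.png',cv2.resize(p[140:240,190:350],None,fx=5,fy=5,interpolation=cv2.INTER_CUBIC)[:,:,::-1])
E
```

```text
t 20.3 pos [ 0.5534 -0.1454  0.2988] rot [-3.1416e+00  4.0000e-04  3.0557e+00] F [-0.26  0.24  0.  ] w 0.0004
q [ 0.08  0.15 -0.1   0.   -1.32 -0.17]
tool shift [ 0.0004 -0.0001  0.0078]
turn deg [-0.    0.02  0.06]
```

View pics/s13.png

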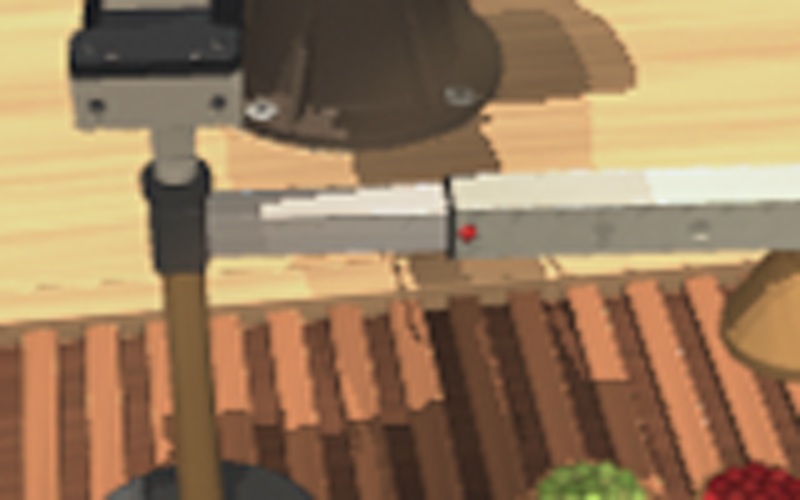

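The shut fingertips are centred over the switch. I'll press slowly.

step_arm(targets=[[[0,0,0.002],[0,0,0],-1],[[0,0,0.002],[0,0,0],-1],[[0,0,0.002],[0,0,0],-1],[[0,0,0.001],[0,0,0],-1],[[0,0,0.001],[0,0,0],-1],[[0,0,0.001],[0,0,0],-1],[[0,0,0.001],[0,0,0],-1],[[0,0,0],[0,0,0],-1]])

```text
t: 21.15
eef_pos: [0.5532, -0.1455, 0.2887]
ee_rot: [-3.142, 0.0, 3.056]
force: [-2.2, 1.5, 2.8]
width: 0.0003
```

```bash
python3 goto.py 0.553 -0.1455 0.287
```

```text
t 21.15 pos [ 0.5532 -0.1455  0.2887] rot [-3.1415  0.      3.0556] F [-2.15  1.53  2.8 ] w 0.0003
q [ 0.08  0.15 -0.12  0.   -1.29 -0.17]
tool shift [ 0.0002 -0.      0.0017]
turn deg [-0.    0.    0.06]
```

step_arm(targets=[[[0,0,0.0005],[0,0,0],-1],[[0,0,0.0005],[0,0,0],-1],[[0,0,0.0005],[0,0,0],-1],[[0,0,0.0004],[0,0,0],-1],[[0,0,0.0003],[0,0,0],-1],[[0,0,0],[0,0,0],-1],[[0,0,0],[0,0,0],-1],[[0,0,0],[0,0,0],-1]])

```text
t: 21.95
eef_pos: [0.5532, -0.1455, 0.2864]
ee_rot: [-3.142, -0.0, 3.056]
force: [-3.3, 1.0, 4.9]
width: 0.0003
```

```bash
python3 goto.py 0.553 -0.1455 0.287;python3 - <<'E'
from h import *
from station import viewer,arm
p,d=viewer.grab_frame('scene');cv2.imwrite('pics/s14.png',cv2.resize(p[140:260,210:370],None,fx=5,fy=5,interpolation=cv2.INTER_CUBIC)[:,:,::-1])
E
```

```text
t 21.95 pos [ 0.5532 -0.1455  0.2864] rot [-3.1415e+00 -1.0000e-04  3.0555e+00] F [-3.28  1.05  4.9 ] w 0.0003
q [ 0.08  0.16 -0.13  0.   -1.29 -0.17]
tool shift [ 0.0002 -0.     -0.0006]
turn deg [-0.   -0.    0.05]
```

View pics/s14.png

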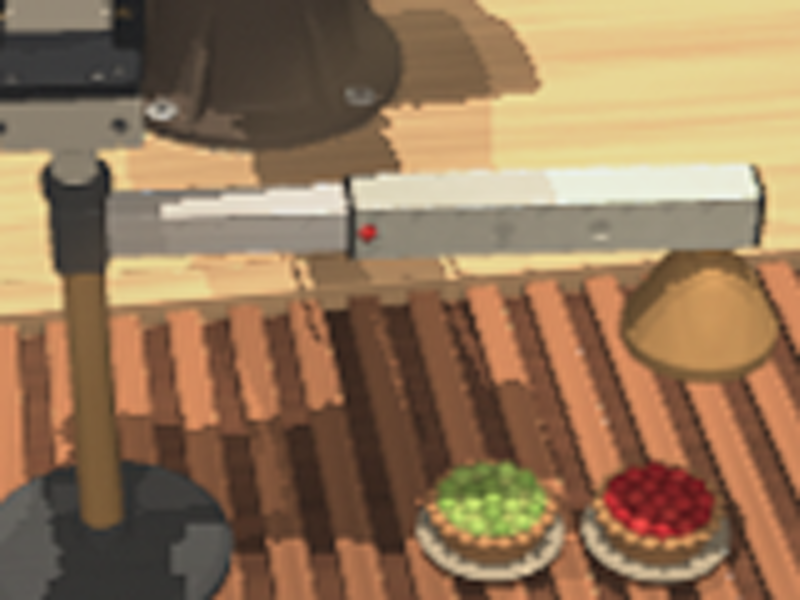

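It is pressed about 4.6 mm at 4.9 N, which matches nearly full travel. Now I'll retreat.

step_arm(targets=[[[0,0,-0.003],[0,0,0],-1],[[0,0,-0.005],[0,0,0],-1],[[0,0,-0.015],[0,0,0],-1],[[0,0,-0.02],[0,0,0],-1],[[0,0,-0.02],[0,0,0],-1],[[0,0,-0.02],[0,0,0],-1],[[0,0,0],[0,0,0],-1],[[0,0,0],[0,0,0],-1]])

```text
t: 22.8
eef_pos: [0.5537, -0.1453, 0.3694]
ee_rot: [3.141, 0.001, 3.055]
force: [0.4, -0.4, -0.6]
width: 0.0006
```

```bash
python3 goto.py;python3 - <<'E'
from h import *
from station import viewer,arm
p,d=viewer.grab_frame('top');c=viewer.calibration('top');cv2.imwrite('pics/t15.png',cv2.resize(p[190:270,170:350],None,fx=4.4,fy=4.4,interpolation=cv2.INTER_CUBIC)[:,:,::-1])
E
```

```text
t 22.8 pos [ 0.5537 -0.1453  0.3694] rot [3.1410e+00 1.0000e-03 3.0555e+00] F [ 0.42 -0.41 -0.58] w 0.0006
q [ 0.08  0.13  0.03 -0.   -1.47 -0.17]
```

View pics/t15.png

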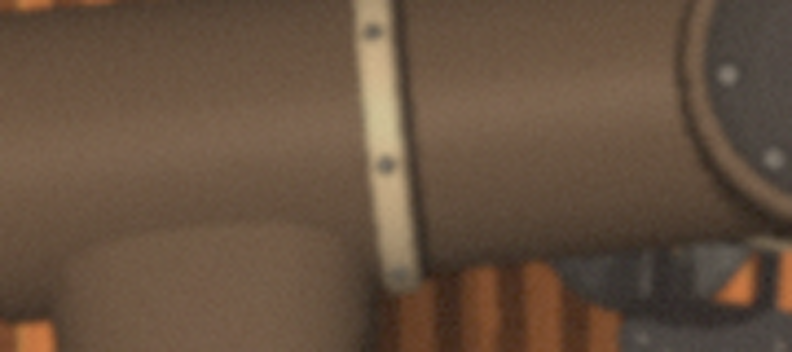

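```bash
python3 - <<'E'
from station import ticket
print(ticket.job_done())
E
```

```text
the job is handed in; nothing more can be done
None
```

The shade is now over the strawberry tartlet with the button locked in the inner hole, the switch has been pressed, and I handed the job in at about 23 s. I got no verdict back.

- **Slide:** I gripped the sleeve across the button to squeeze it flush, then slid it about 71 mm outward. The highest force I read along the boom was about 9 N, though I only got readings at the end of each move. For the last stretch I cut the grip to 6 N so the pads would slip before the lock could be overloaded.
- **Lock:** the last nudge moved only 0.3 of the 0.9 mm asked, with the force rising to about 5 N. The scene camera shows the red button standing in the inner hole.
- **Switch:** I pressed it about 4.6 mm down, by measured tool height, at 4.9 N, then lifted the arm well clear. I did not confirm that the lamp came on.
- **Shade position:** I estimate the shade's centre within about 12 mm of the strawberry tartlet's. It is about 7 mm off along the boom, and the two cameras put the tartlet 1 mm and 9 mm off to the side.
- **Check that failed:** in the last top picture the arm hid the sleeve and tartlets, so the final position rests on the scene camera and the measured travel.
- **Tartlets:** both looked unmoved in the scene pictures, and the arm did not go near them.

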